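# Isolate the vial warmer and hold its lid open at 60 degrees

### The arm

A 6-joint arm with a two-finger parallel gripper is mounted at the origin on a cart in front of the work surface, level with it; the furniture and walls round the work are solid. World frame = base frame: x ahead of the robot, y to its left, z up, the work surface at z = 0. Lengths are in mm, angles in degrees, forces in N, time in s.
With the tool pointing down it reaches from about 300 to 850 mm from the base axis. Payload 4.2 kg.
Tool frame: the origin (TCP) lies at the very end of the fingers, on their centre line; the grasp point (between the pads) lies 19 mm behind it (env.tcp_to_grasp is the distance from the TCP to the grasp point, in mm); z points along the fingers, y is the line along which they close (so a half turn about z gives the same grasp; the last joint's range is limited). The gripper opens to 91 mm and grips with 3 to 60 N. Pads are 32 mm wide; open, the fingers measure 118 mm over their backs; the gripper's body (76 mm by 178 mm) begins 60 mm behind the grasp point.
Start: joints at [-71.792, 18.312, 89.639, -0, 72.044, -1.146], TCP at [190.566, -542.52, 213.976] pointing down, gripper open.
Joint ranges: [-177.97, 177.97], [-48.28, 115.42], [12.27, 149.76], [-77.06, 257.06], [2.81, 150.46], [-146.56, 146.56]. Speed limits (degrees/s): [147.25, 147.25, 180, 180, 180, 180].

### API

Orientations are given as [roll, pitch, yaw] about the fixed x, y, z axes, in that order (R = Rz(yaw) Ry(pitch) Rx(roll)).
In Python, from workcell import env gives the robot as it stands.
- The arm moves only by the tool move_arm, never from a script. Its argument "plan" is a list of rows, each a list of 3 entries, a list of its own where there are three numbers: the shift along the world's x, y, z in cm, then the turn about the world's z in degrees, then the closure, from 0 (fully open) to 1 (shut). In form: [[[x, y, z], turn, claw], ...]. A call has 1 to 5 rows; each row shifts and turns the commanded pose from where the row before left it; what a row does not reach is not made up. A row lasts 1/10 s, in which the tool goes at most 50 mm and 8.59 degrees, less where a joint would pass 70% of its speed; a pose out of reach is approached as far as the arm can. A call is refused whole if a number of a shift passes 5 or a number of a turn 8.59, either way. A call with a gripper value outside its range is refused whole. The fingers move at their own pace and stop on an object; "squeeze" is the grip in N (left out, the last holds). Time passes only in rows, so rows that do not move let the fingers close. It gives the time, the measured TCP pose, the force, the opening and the grip force at its end, in the units of the state.
- env.state(): the state, without advancing time (a new reading comes with each control period).
- env.grab_frame(name): name is "side" or "top" or "wrist"; returns a dict with "frame" (384x512x3 uint8, red, green, blue), "z_map" (384x512 float32, mm along the optical axis (not along the pixel's ray), 0 where there is no reading), "fovy" (degrees; the focal length in pixels is half the picture's height over the tangent of half this angle, whatever the lens; pixels are square), "cx", "cy" (the principal point, pixels), "position" and "orientation" of the camera in the world. Camera axes: x right, y down, z forward; pixel columns grow to the right and rows downward; lengths in mm; the calibration is good to about 2 mm. A picture is of the moment at which its call begins.
- env.job_done(): hands the job in; it is judged then, once.
Trained networks look in a picture, given as the dict that the camera call returned (one of the last four; its "shot" number tells which), for a name from the list of things; names that differ only in an ending like _2 or _b are one class to them, and where a whole thing is asked for, a point or a joint stands for the part that bears it (a point fixed in the world has none). Each returns a list of dicts, best first, with "score" (0 to 1); they miss things now and then, are a little off and sometimes report something else, mostly with a low value. They report only what shows in the picture. A call takes as long as a camera call.
- env.search_frame(picture, label): "point" ([column, row] in pixels, amid what is visible of it).
- env.landmark_of(picture, label): "point" ([column, row] in pixels: a listed point, or the origin of a listed thing).
The state is a dict: "time_s": time; "qpos": joint angles; "qvel": joint speeds; "effort": joint torques, N m; "ee_pos": TCP position; "ee_rot": TCP orientation; "force": force on the tool from outside, world axes, zero at the start; "torque": the same for the moment, N m; "gripper_width": finger opening in mm; "gripper_force": force on a finger pad.
Only numpy, scipy, OpenCV 4.12 (cv2) and the standard library are available. Lean on these libraries where they do the work, as an engineer would, in place of code of your own. Each camera call takes 0.05 s, during which the arm holds its last target. There are 200 camera calls.

### The job

The vial warmer's lid has lost its stay and falls shut, so a colleague needs it held open. First switch the warmer's power isolator off by turning its black handle the quarter turn from the red dot to the green dot, keeping the lid closed until that is done; then lift the lid by the black grip at its front edge to 60 degrees from closed (its yellow pointer at the long red tick of the quadrant) and finish still holding it there by the grip, without shifting the small things standing around.

Things in the scene. Friction and masses are not known exactly. Their poses are not given: they have to be found in the camera images.
- warmer: White vial warmer fixed to the bench, 150 (x) x 160 (y) x 108 mm high; origin at the centre of its underside, z up; front (blue stripe) to its -x, toward the robot. The lid's hinge line runs along its y at x = +75, z = 117 mm. On its left (+y) side a steel quadrant, 85 mm radius about the hinge, out to y = 89 mm, has ticks at 0, 30, 60 (long, red) and 90 degrees.
- lid (a joint): Lid angle, rad: 0 closed (level), grows as the front edge rises toward the far side; 1.047 = 60 degrees; stop at 1.75. Grey frame with clear window, 150 x 160 x 14 mm, centred in thickness on the hinge line, with a yellow pointer pin on its left side; 0.25 to 0.48 kg with its grip. It has no stay: let go below about 90 degrees it falls shut.
- lid_grip: Black grip of the lid: a roller 28 mm in diameter, 24 mm wide, axis along the hinge; pinch its flat ends (toward the warmer's +y and -y). It turns on its pin, so the tool can keep pointing down while the lid rises. Origin at its centre, 192 mm from the hinge line in the lid's mid plane, 42 mm before the front edge, 117 mm high when closed. Stem 16 mm wide. Its y is the roller axis.
- isolator: Power isolator fixed to the bench, left or right of the warmer: grey housing 100 x 100 mm, 56 mm high with a yellow plate on top (59 mm); origin at the centre of its underside, z up. Green dot (off) on its top toward its own -x, red dot (on) toward its own +y. Its black handle turns about its vertical centre line.
- isolator_grip (a point): Grip point of the isolator handle, on its turning axis, 96 mm above the bench. The handle is an upright black bar 60 mm long and 16 mm wide, from a 52 mm round skirt (top at 76 mm) up to 109 mm. The bar lies along this point's y axis, its white line toward the point's +y. Pinch it across its width.
- isolator_handle (a joint): Isolator handle angle, rad: 0 = on (white line at the red dot, bar along the isolator's y), 1.57 = off (white line at the green dot, bar along its x); hard stops at both. On to off is anticlockwise seen from above. It snaps over centre: a spring (about 0.1 N m) holds it at either end, and once past the middle (0.785) it goes to the nearer end by itself.
- cuvette_box: Grey closed plastic cuvette box, 73 x 110 x 52 mm, loose; origin at the centre of its underside. Not to be shifted.
- dropper_bottle: Amber dropper bottle, 53 mm diameter, 124 mm tall, loose; origin at the centre of its underside. Not to be shifted.
- wash_bottle: White wash bottle with red cap and spout, 66 x 96 x 214 mm, loose; origin at the centre of its underside. Not to be shifted.
- timer: White digital timer lying flat, 58 x 66 x 20 mm, loose; origin at the centre of its underside. Not to be shifted.
- petri_dish: Clear petri dish, 72 mm diameter, 14 mm high, loose; origin at the centre of its underside. Not to be shifted.

How it is judged:
By the outcome, as a careful person would: the job done as asked, in the order asked, and still so for the second after the job is handed in, while the arm keeps its last pose, push and grip.
It also fails if it takes over 54 s, if anything falls off the work surface, if the arm or the gripper's body presses on something with over 40 N, if the wrist force passes 120 N, or if a joint passes its speed limit or range.

## Working session

There is one attempt and no reset: what is moved stays moved. The work goes in short steps, Python scripts to look and compute and a tool call to move; the robot and the scene stay as the last step left them, time stands still between calls to the robot, and variables do not carry over. Pictures are saved under pics/ and viewed, at most 10 in all, crops included, and the job is handed in when it is done.

Besides the shell and the picture viewer there is one more tool, called as a command line: name --argument value ..., lists and objects as JSON in quotes. move_arm: Moves the arm, as the interface text tells. Its arguments: {"type":"object","properties":{"plan":{"type":"array","items":{"type":"array"}},"squeeze":{"type":"number"}},"required":["plan"]}

```bash
mkdir -p pics; ls; cat > h.py <<'E'
import numpy as np, cv2
from scipy.spatial.transform import Rotation as R
from workcell import env
def rot(p):
    o=np.array(p["orientation"],float)
    return o if o.shape==(3,3) else R.from_euler('xyz',o,degrees=True).as_matrix()
def f(p): return p["frame"].shape[0]/2/np.tan(np.radians(p["fovy"])/2)
def ray(p,pt):
    return rot(p)@np.array([(pt[0]-p["cx"])/f(p),(pt[1]-p["cy"])/f(p),1])
def at_z(p,pt,z):
    d=ray(p,pt);o=np.array(p["position"]);return o+d*(z-o[2])/d[2]
def depth(p,pt):
    c,r=int(round(pt[0])),int(round(pt[1]));return np.array(p["position"])+ray(p,pt)*p["z_map"][r,c]
def cloud(p):
    v,u=np.mgrid[:384,:512];z=p["z_map"];F=f(p)
    c=np.stack([(u-p["cx"])/F*z,(v-p["cy"])/F*z,z],-1)
    return c@rot(p).T+np.array(p["position"])
def proj(p,X):
    c=rot(p).T@(np.array(X)-np.array(p["position"]));return c[:2]/c[2]*f(p)+[p["cx"],p["cy"]]
def save(p,n): cv2.imwrite(f"pics/{n}.png",p["frame"][:,:,::-1])
E
python3 - <<'E'
from h import *
np.set_printoptions(precision=1,suppress=True)
print(env.state())
for n in("top","side"):
    p=env.grab_frame(n);save(p,n+"0");print(n,p["fovy"],p["cx"],p["cy"],p["position"],p["orientation"])
    for l in["warmer","lid","lid_grip","isolator","isolator_grip","cuvette_box","dropper_bottle","wash_bottle","timer","petri_dish"]:
        m=env.landmark_of(p,l)[:2]
        s=env.search_frame(p,l)[:1]
        print(l,[(np.round(q["point"]),round(q["score"],2),depth(p,q["point"])) for q in m],"S",[(np.round(q["point"]),round(q["score"],2),depth(p,q["point"])) for q in s])
E
```

```text
pics
{'time_s': 0.0, 'qpos': array([-71.8,  18.4,  89.7,  -0. ,  72. ,  -1.1]), 'qvel': array([ 0. , -0. , -0. , -0. ,  0. , -0.1]), 'effort': array([  0. , -41.2, -23.2,   0.1,   0. ,  -0. ]), 'ee_pos': array([ 190.4, -542. ,  213.1]), 'ee_rot': array([-179.9,   -0. ,   19.4]), 'force': array([ 0.3, -0.2,  0.6]), 'torque': array([ 0., -0., -0.]), 'gripper_force': 0.0, 'gripper_width': 91.20010815178479}
top 46.10330122280991 254.6969659161994 194.59320128823452 [ 430.1  -46.9 1309.7] [-176.3    0.5  -89.9]
warmer [(array([170., 178.]), 0.66, array([552. , 188.6, 118.7]))] S [(array([163., 174.]), 0.63, array([562.8, 206.6, 119.6]))]Traceback (most recent call last):
  File "<stdin>", line 7, in <module>
ValueError: it knows: cuvette_box, dropper_bottle, isolator, isolator_grip, lid_grip, petri_dish, timer, warmer, wash_bottle
```

```bash
python3 - <<'E'
from h import *
np.set_printoptions(precision=1,suppress=True)
ims=[]
for n in("top","side"):
    p=env.grab_frame(n);save(p,n+"0");print(n,p["fovy"],p["position"],p["orientation"])
    for l in["warmer","lid_grip","isolator","isolator_grip","cuvette_box","dropper_bottle","wash_bottle","timer","petri_dish"]:
        m=env.landmark_of(p,l)[:2]
        print(l,[(np.round(q["point"]),round(q["score"],2),depth(p,q["point"])) for q in m])
    np.save(n+"_cloud.npy",cloud(p)); np.save(n+"_rgb.npy",p["frame"])
    ims.append(p["frame"][:,:,::-1])
cv2.imwrite("pics/a_top.png",cv2.resize(ims[0],(800,600)));cv2.imwrite("pics/a_side.png",cv2.resize(ims[1],(800,600)))
E
```

```text
top 46.10330122280991 [ 430.1  -46.9 1309.7] [-176.3    0.5  -89.9]
warmer [(array([170., 177.]), 0.88, array([553.8, 188. , 119.4]))]
lid_grip [(array([152., 216.]), 0.61, array([449.3, 232.7, 129.5])), (array([288., 242.]), 0.36, array([ 377.6, -133.4,    7.9]))]
isolator [(array([280., 168.]), 0.73, array([ 583.8, -104.8,   78.8]))]
isolator_grip [(array([282., 163.]), 0.8, array([ 592.3, -110.5,  106. ]))]
cuvette_box [(array([363., 231.]), 0.92, array([ 410. , -336.1,   53.5])), (array([168., 174.]), 0.34, array([560.8, 193.9, 120.7]))]
dropper_bottle [(array([221., 198.]), 0.77, array([501.1,  54. ,  83.6])), (array([363., 232.]), 0.37, array([ 407.7, -337.7,   50.4]))]
wash_bottle [(array([352., 162.]), 0.91, array([ 602.5, -305.2,   66.9]))]
timer [(array([196., 244.]), 0.79, array([371.4, 132.3,  13.9]))]
petri_dish [(array([290., 245.]), 0.89, array([ 370.7, -136.7,   14.2]))]
side 45.180572068382865 [  18.   809.7 1010.2] [-131.9    0.5 -150.1]
warmer [(array([193., 277.]), 0.92, array([505.6, 288.8, 125.4]))]
lid_grip [(array([223., 267.]), 0.53, array([457. , 232.7, 130.6]))]
isolator [(array([244., 200.]), 0.96, array([581.5, -68.6,  56.8]))]
isolator_grip [(array([246., 182.]), 0.78, array([585.5, -92.2, 111. ]))]
cuvette_box [(array([331., 179.]), 0.9, array([ 390.3, -296.4,   51.3]))]
dropper_bottle [(array([251., 248.]), 0.84, array([482.2,  59.1,  16.2]))]
wash_bottle [(array([273., 166.]), 0.64, array([ 607.8, -304.2,   16.8])), (array([269., 286.]), 0.38, array([369.8, 154.8,  22. ]))]
timer [(array([270., 284.]), 0.88, array([370.8, 145.8,  21.7])), (array([248., 180.]), 0.28, array([ 592.9, -116.3,   96.2]))]
petri_dish [(array([313., 222.]), 0.79, array([ 369.8, -122.1,   16.4]))]
```

View pics/a_top.png

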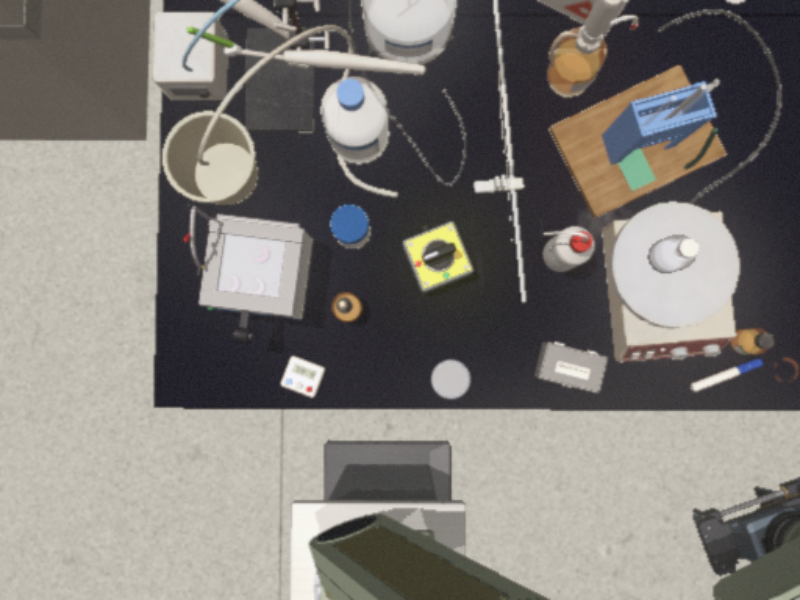

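View pics/a_side.png

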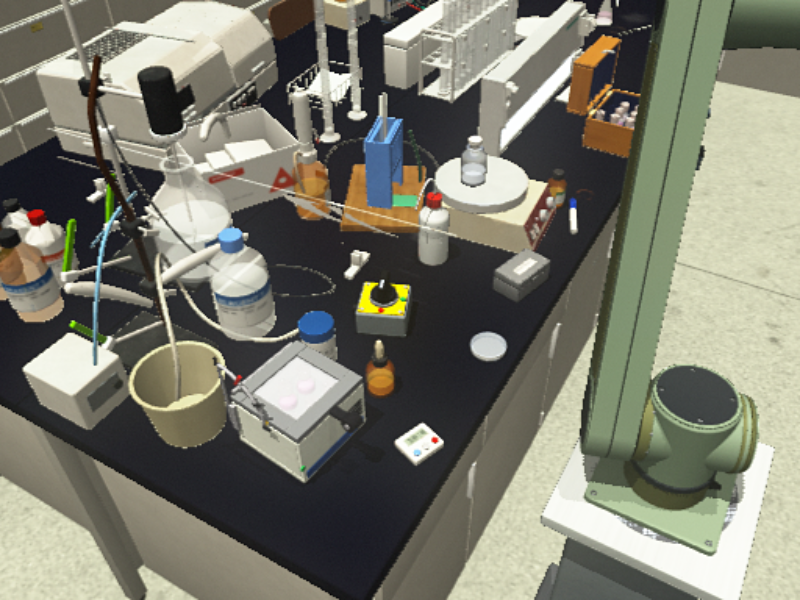

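The top picture (800 px wide) shows the warmer at (258,265) with its grip at (243,325), the dropper bottle close by at (347,305) and the timer at (303,376). The isolator is at (438,257), red dot to the left and green dot at the bottom. I'll measure the poses next.

```bash
python3 - <<'E'
from h import *
np.set_printoptions(precision=1,suppress=True)
for n in("top","side"):
    C=np.load(n+"_cloud.npy");I=np.load(n+"_rgb.npy").astype(int)
    r,g,b=I[...,0],I[...,1],I[...,2];x,y,z=C[...,0],C[...,1],C[...,2]
    def rect(m,t):
        P=C[m]
        if len(P)<5: print(n,t,len(P));return
        q=cv2.minAreaRect(P[:,:2].astype(np.float32));print(n,t,len(P),np.array(q[0]),np.array(q[1]),round(q[2],1),"z",np.median(P[:,2]))
    near=(abs(x-588)<75)&(abs(y+105)<75)
    rect(near&(r>150)&(g>150)&(b<110)&(z>45)&(z<70),"plate")
    rect(near&(z>100)&(z<115),"bar")
    rect(near&(z>90)&(z<115),"bar90")
    near=(abs(x-555)<130)&(abs(y-190)<110)
    rect(near&(z>112)&(z<130)&(x>490),"lid")
    rect((abs(x-445)<35)&(abs(y-215)<50)&(z>100)&(z<140),"grip")
    rect((abs(x-445)<35)&(abs(y-215)<50)&(z>122)&(z<140),"grip top")
    for nm,c,zz in(("dropper",(495,54),(60,130)),("blue bottle",(625,50),(60,200)),("timer",(371,132),(12,28)),("petri",(370,-137),(8,22)),("cuv",(410,-336),(44,60)),("wash",(600,-305),(60,225))):
        rect((abs(x-c[0])<65)&(abs(y-c[1])<48)&(z>zz[0])&(z<zz[1]),nm)
    m=near&((r-b)>60)&(r>90)&(z>30)
    print("colour pts",[(tuple(np.round(C[i,j])),tuple(I[i,j])) for i,j in np.argwhere(m)][:25])
cv2.imwrite("pics/c1.png",np.hstack([cv2.resize(np.load("top_rgb.npy")[125:225,115:215,::-1],(400,400),interpolation=2),cv2.resize(np.load("side_rgb.npy")[205:305,140:240,::-1],(400,400),interpolation=2)]))
E
```

```text
top plate 41 [ 598.9 -115.8] [93.2 46.5] 85.3 z 58.51415865943909
top bar 134 [ 598.8 -107. ] [16.2 59.7] 21.1 z 108.07030954086588
top bar90 143 [ 598.8 -106.9] [16.2 60.1] 21.1 z 107.93515621821439
top lid 3567 [584.5 220. ] [177.7 185.3] 82.9 z 121.65461329500408
top grip 138 [460.5 227.1] [37.1 29.1] 1.0 z 125.96557284938672
top grip top 100 [461.2 226.2] [23.5 37.5] 81.8 z 127.3991460117254
top dropper 188 [507.   58.4] [42.1 43.1] 21.5 z 68.2217808747157
top blue bottle 499 [649.8  49.7] [64.9 65.8] 2.3 z 95.76278221032067
top timer 440 [382.2 139.5] [65.8 57.9] 69.6 z 16.994400482689684
top petri 486 [ 377.9 -130.5] [70.3 71.7] 14.1 z 13.934717354676422
top cuv 804 [ 401.8 -341.7] [101.6  66. ] 75.5 z 50.94039287394821
top wash 561 [ 608.  -315.1] [64.2 76.1] 0.6 z 129.29045479618208
colour pts [((np.float64(613.0), np.float64(298.0), np.float64(197.0)), (np.int64(153), np.int64(54), np.int64(55))), ((np.float64(613.0), np.float64(296.0), np.float64(197.0)), (np.int64(152), np.int64(89), np.int64(86))), ((np.float64(609.0), np.float64(299.0), np.float64(203.0)), (np.int64(153)
[... 3424 characters left out ...]
.0), np.float64(51.0)), (np.int64(160), np.int64(123), np.int64(52))), ((np.float64(511.0), np.float64(85.0), np.float64(56.0)), (np.int64(158), np.int64(118), np.int64(48))), ((np.float64(508.0), np.float64(85.0), np.float64(57.0)), (np.int64(157), np.int64(113), np.int64(45))), ((np.float64(506.0), np.float64(82.0), np.float64(54.0)), (np.int64(173), np.int64(124), np.int64(47))), ((np.float64(502.0), np.float64(83.0), np.float64(58.0)), (np.int64(200), np.int64(137), np.int64(43))), ((np.float64(501.0), np.float64(80.0), np.float64(56.0)), (np.int64(206), np.int64(141), np.int64(44))), ((np.float64(495.0), np.float64(83.0), np.float64(61.0)), (np.int64(212), np.int64(145), np.int64(44)))]
```

View pics/c1.png

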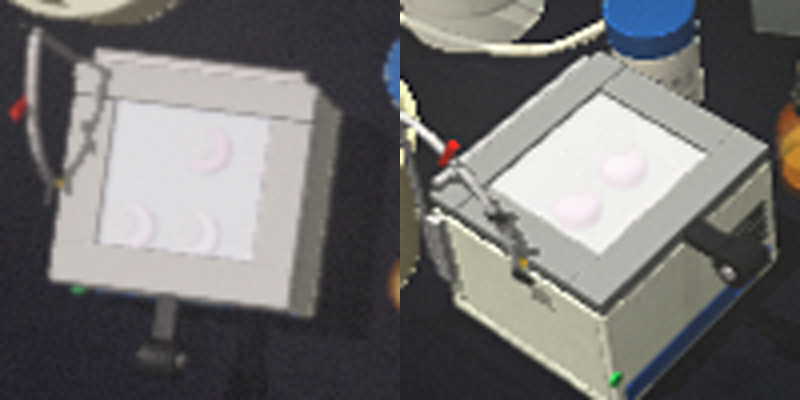

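The crop shows the lid closed, the grip straight out in front, and the quadrant with its red tick on the left. Isolator: about (598,-105), yaw about 21.5°. Warmer yaw is about -7.5° and the grip is near (455,228). I'll move above the isolator with tool yaw 111.5°.

move_arm --plan '[[[2, 4, 0], 8, 0], [[2, 4, 0], 8, 0], [[2, 4, 0], 8, 0], [[2, 4, 0], 8, 0], [[2, 4, 0], 8, 0]]' --squeeze 30

```text
time_s: 1.65
ee_pos: [291.0, -340.9, 214.1]
ee_rot: [180.0, -0.0, 59.6]
force: [0.0, -0.4, 0.1]
gripper_width: 91.0
gripper_force: 0.0
```

move_arm --plan '[[[2, 4, 0], 8, 0], [[2, 4, 0], 8, 0], [[2, 4, 0], 8, 0], [[2, 4, 0], 8, 0], [[2, 4, 0], 8, 0]]'

```text
time_s: 2.15
ee_pos: [391.1, -140.8, 214.3]
ee_rot: [179.9, 0.0, 99.7]
force: [0.6, -0.1, -0.3]
gripper_width: 91.2
gripper_force: 0.0
```

move_arm --plan '[[[4, 0.7, 0], 2.4, 0], [[4, 0.7, 0], 2.4, 0], [[4, 0.7, 0], 2.4, 0], [[4, 0.7, 0], 2.4, 0], [[4, 0.7, 0], 2.4, 0]]'

```text
time_s: 2.65
ee_pos: [592.2, -107.0, 214.0]
ee_rot: [180.0, 0.0, 111.5]
force: [-0.2, -0.7, 1.6]
gripper_width: 91.3
gripper_force: 0.0
```

```bash
python3 - <<'E'
from h import *
np.set_printoptions(precision=1,suppress=True)
s=env.state();print(s["time_s"],s["ee_pos"],s["ee_rot"],s["qpos"],s["force"])
p=env.grab_frame("wrist");save(p,"w1");print(p["position"],p["orientation"])
C=cloud(p);x,y,z=C[...,0],C[...,1],C[...,2];I=p["frame"].astype(int)
m=(abs(x-598)<60)&(abs(y+105)<60)
for t,k in(("bar",m&(z>100)&(z<114)),("plate",m&(I[...,0]>150)&(I[...,1]>150)&(I[...,2]<110)&(z>50)&(z<70))):
    P=C[k]
    if len(P)>5:print(t,len(P),cv2.minAreaRect(P[:,:2].astype(np.float32)),np.median(P[:,2]))
print([ (q["point"],q["score"],depth(p,q["point"])) for q in env.landmark_of(p,"isolator_grip")])
E
```

```text
2.65 [ 592.2 -107.   214. ] [180.    0.  111.5] [-11.3  20.7  86.   -0.   73.3 -32.8] [-0.2 -0.7  1.6]
[562.6 -32.5 385.5] [163.5  -0.   21.4]
bar 811 ((598.3710327148438, -106.03296661376953), (15.187793731689453, 58.712188720703125), 21.609943389892578) 109.47546767366106
plate 2781 ((597.8743896484375, -107.67987060546875), (89.88235473632812, 91.18734741210938), 22.152801513671875) 59.8244907975527
[([263.6, 188.0], 0.57, array([ 596.7, -106.3,  109.5]))]
```

View pics/w1.png

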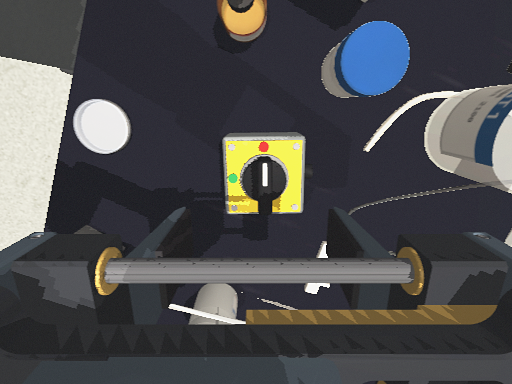

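The wrist picture shows the handle at (264,180) with its white line at the red dot, and the plate corners clear of the fingers. I'll go down and grip it.

move_arm --plan '[[[0.6, 0.1, -2], 0, 0], [[0, 0, -4], 0, 0.2], [[0, 0, -4], 0, 0.4], [[0, 0, -2], 0, 0.5], [[0, 0, -1.4], 0, 0.5]]'

```text
time_s: 3.25
ee_pos: [594.4, -106.5, 77.9]
ee_rot: [-179.8, -0.1, 111.3]
force: [0.1, 0.0, 1.2]
gripper_width: 62.1
gripper_force: 0.0
```

move_arm --plan '[[[0, 0, 0], 0, 0.7], [[0, 0, 0], 0, 1], [[0, 0, 0], 0, 1], [[0, 0, 0], 0, 1], [[0, 0, 0], 0, 1]]'

```text
time_s: 3.75
ee_pos: [596.9, -106.6, 80.9]
ee_rot: [179.9, 0.0, 111.3]
force: [-0.4, -0.1, -0.1]
gripper_width: 22.1
gripper_force: 0.0
```

move_arm --plan '[[[0.1, 0, 0], 0, 1], [[0, 0, 0], 0, 1], [[0, 0, 0], 0, 1]]'

```text
time_s: 4.05
ee_pos: [598.2, -106.2, 80.7]
ee_rot: [179.9, 0.0, 111.4]
force: [0.3, 2.7, 3.6]
gripper_width: 16.2
gripper_force: 30.0
```

Gripped. Now I'll turn it 90° anticlockwise in small rows.

move_arm --plan '[[[0, 0, 0], 6, 1], [[0, 0, 0], 6, 1], [[0, 0, 0], 6, 1], [[0, 0, 0], 6, 1], [[0, 0, 0], 6, 1]]'

```text
time_s: 4.55
ee_pos: [598.0, -106.3, 80.7]
ee_rot: [179.9, 0.0, 141.5]
force: [0.3, 2.5, 5.5]
gripper_width: 15.9
gripper_force: 30.0
```

move_arm --plan '[[[0, 0, 0], 6, 1], [[0, 0, 0], 6, 1], [[0, 0, 0], 6, 1], [[0, 0, 0], 6, 1], [[0, 0, 0], 6, 1]]'

```text
time_s: 5.05
ee_pos: [597.8, -106.5, 80.7]
ee_rot: [180.0, 0.0, 171.5]
force: [0.6, 1.4, 5.7]
gripper_width: 16.0
gripper_force: 30.0
```

move_arm --plan '[[[0, 0, 0], 6, 1], [[0, 0, 0], 6, 1], [[0, 0, 0], 6, 1], [[0, 0, 0], 6, 1], [[0, 0, 0], 6, 1]]'

```text
time_s: 5.55
ee_pos: [597.9, -106.8, 80.7]
ee_rot: [-180.0, 0.0, -158.5]
force: [0.3, 0.1, 4.9]
gripper_width: 15.9
gripper_force: 30.0
```

move_arm --plan '[[[0, 0, 0], 0, 0.6], [[0, 0, 0], 0, 0.4], [[0, 0, 0], 0, 0.4], [[0, 0, 3], 0, 0.3], [[0, 0, 4], 0, 0]]'

```text
time_s: 6.05
ee_pos: [595.7, -106.3, 148.1]
ee_rot: [179.8, -0.3, -158.7]
force: [0.9, -0.2, 0.1]
gripper_width: 52.8
gripper_force: 0.0
```

move_arm --plan '[[[0, 0, 4], 0, 0], [[-1, 2, 3.5], -1, 0], [[-1.8, 4, 1], -4, 0], [[-1.8, 4, 0], -4, 0], [[-1.8, 4, 0], -4, 0]]'

```text
time_s: 6.55
ee_pos: [532.8, 34.6, 235.3]
ee_rot: [180.0, 0.0, -172.0]
force: [0.6, 0.6, -0.8]
gripper_width: 90.5
gripper_force: 0.0
```

move_arm --plan '[[[-1.8, 4, 0], -4, 0], [[-1.8, 4, 0], -4, 0], [[-1.8, 4, 0], -4, 0], [[-1.8, 4, 0], -4, 0], [[-1.5, 3.4, 0], 0, 0]]'

```text
time_s: 7.05
ee_pos: [445.2, 229.1, 234.8]
ee_rot: [180.0, -0.0, 172.2]
force: [-0.1, 0.8, 0.5]
gripper_width: 91.1
gripper_force: 0.0
```

```bash
python3 - <<'E'
from h import *
np.set_printoptions(precision=1,suppress=True)
s=env.state();print(s["time_s"],s["ee_pos"],s["ee_rot"],s["qpos"],s["force"])
t=env.grab_frame("top");C=cloud(t);x,y,z=C[...,0],C[...,1],C[...,2]
P=C[(abs(x-598)<60)&(abs(y+105)<60)&(z>100)&(z<114)];print("bar",len(P),cv2.minAreaRect(P[:,:2].astype(np.float32)))
p=env.grab_frame("wrist");save(p,"w2");print(p["position"],p["orientation"])
C=cloud(p);x,y,z=C[...,0],C[...,1],C[...,2];np.save("w2c.npy",C)
k=(abs(x-450)<30)&(abs(y-225)<40)&(z>105)&(z<140);P=C[k]
for lo in(112,120,126):
    Q=P[P[:,2]>lo]
    if len(Q)>5:print(lo,len(Q),cv2.minAreaRect(Q[:,:2].astype(np.float32)),Q.max(0))
L=C[(x>480)&(x<560)&(abs(y-220)<100)&(z>118)&(z<130)]
if len(L)>5:
  print("lid",len(L),L.min(0),L.max(0))
  ys=np.arange(150,300,10);fr=np.array([(yy,L[abs(L[:,1]-yy)<3][:,0].min()) for yy in ys if (abs(L[:,1]-yy)<3).sum()>3]);print(fr.T)
print([ (q["point"],q["score"],depth(p,q["point"])) for q in env.landmark_of(p,"lid_grip")])
v=np.hstack([p["frame"],cv2.resize(t["frame"][130:226,130:310],(512,273))[:, :].copy() if 0 else t["frame"][:, :288]])[:,:,::-1]
cv2.imwrite("pics/w2b.png",v)
E
```

```text
7.05 [445.2 229.1 234.8] [180.   -0.  172.2] [ 25.9  10.8  96.9   0.   72.3 -56.3] [-0.1  0.8  0.5]
bar 129 ((598.8054809570312, -106.67769622802734), (59.1817626953125, 16.17625617980957), 22.12018585205078)
[364.  242.8 406.6] [163.7  -0.2  82.4]
112 756 ((460.55987548828125, 226.36802673339844), (27.32605743408203, 40.39521408081055), 84.15095520019531) [479.9 241.  133.8]
120 721 ((460.5738220214844, 226.380859375), (27.2718448638916, 40.28207015991211), 84.50007629394531) [479.9 240.9 133.8]
126 438 ((454.22021484375, 227.5148468017578), (23.654876708984375, 22.719165802001953), 82.01596069335938) [465.5 240.  133.8]
lid 3996 [480.1 134.7 118. ] [559.9 300.8 127. ]
[[150.  160.  170.  180.  190.  200.  210.  220.  230.  240.  250.  260.
  270.  280.  290. ]
 [487.2 488.  489.2 490.4 491.5 492.8 493.8 480.1 480.1 497.5 498.9 499.9
  501.6 502.4 503.8]]
[([255.7, 193.7], 0.95, array([449. , 229. , 131.5]))]
```

View pics/w2b.png

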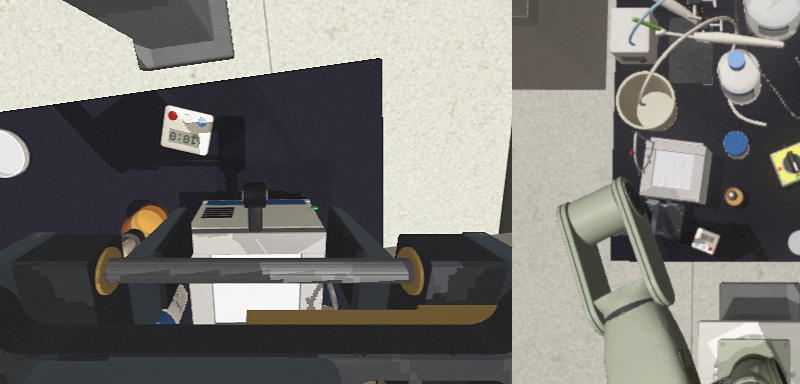

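The handle bar now lies along the isolator's x (22.1°), so it is off, and the lid is still closed. In the wrist picture the grip is at (255,195), which gives (454.3, 227.6); the warmer's yaw is -6.8°. I'll go down and grip it.

move_arm --plan '[[[0.9, -0.15, -2], 1, 0], [[0, 0, -4], 0, 0.1], [[0, 0, -4], 0, 0.3], [[0, 0, -2.5], 0, 0.4], [[0, 0, -1.2], 0, 0.4]]'

```text
time_s: 7.7
ee_pos: [454.6, 224.0, 95.4]
ee_rot: [-179.8, -0.2, 173.2]
force: [0.1, 0.6, -0.4]
gripper_width: 61.9
gripper_force: 0.0
```

move_arm --plan '[[[0, 0, 0], 0, 0.5], [[0, 0, 0], 0, 0.65], [[0, 0, 0], 0, 1], [[0, 0, 0], 0, 1], [[0, 0, 0], 0, 1]]' --squeeze 35

```text
time_s: 8.2
ee_pos: [456.3, 227.1, 99.1]
ee_rot: [179.8, 0.1, 173.3]
force: [-0.7, -0.4, 2.2]
gripper_width: 23.7
gripper_force: 35.0
```

move_arm --plan '[[[0, 0, 0], 0, 1], [[0, 0, 0], 0, 1], [[0, 0, 0], 0, 1]]'

```text
time_s: 8.5
ee_pos: [456.3, 227.0, 99.0]
ee_rot: [179.9, 0.1, 173.3]
force: [-1.4, 4.2, 6.3]
gripper_width: 23.5
gripper_force: 35.0
```

Gripped at 23.5 mm. Now I'll lift along the 192 mm arc, 4° per row, starting with the first 20°.

move_arm --plan '[[[0.05, -0.01, 1.34], 0, 1], [[0.14, -0.02, 1.33], 0, 1], [[0.23, -0.03, 1.32], 0, 1], [[0.32, -0.04, 1.3], 0, 1], [[0.41, -0.05, 1.28], 0, 1]]'

```text
time_s: 9.0
ee_pos: [467.5, 225.7, 164.0]
ee_rot: [179.9, 0.0, 173.3]
force: [1.9, 5.2, -2.1]
gripper_width: 23.6
gripper_force: 35.0
```

move_arm --plan '[[[0.5, -0.06, 1.24], 0, 1], [[0.58, -0.07, 1.2], 0, 1], [[0.67, -0.08, 1.16], 0, 1], [[0.74, -0.09, 1.11], 0, 1], [[0.82, -0.1, 1.06], 0, 1]]'

```text
time_s: 9.5
ee_pos: [499.9, 221.8, 221.4]
ee_rot: [179.9, -0.1, 173.4]
force: [-0.4, 5.5, -0.8]
gripper_width: 23.8
gripper_force: 35.0
```

move_arm --plan '[[[0.89, -0.1, 1.0], 0, 1], [[0.96, -0.11, 0.93], 0, 1], [[1.02, -0.12, 0.86], 0, 1], [[1.08, -0.13, 0.79], 0, 1], [[1.13, -0.13, 0.71], 0, 1]]'

```text
time_s: 10.0
ee_pos: [550.3, 215.7, 264.6]
ee_rot: [179.9, -0.1, 173.4]
force: [-1.3, 4.4, 1.7]
gripper_width: 24.0
gripper_force: 35.0
```

move_arm --plan '[[[0, 0, 0], 0, 1], [[0, 0, 0], 0, 1], [[0, 0, 0], 0, 1]]'

```text
time_s: 10.3
ee_pos: [550.0, 215.7, 264.4]
ee_rot: [179.9, -0.1, 173.4]
force: [-2.9, 5.3, 3.5]
gripper_width: 23.2
gripper_force: 35.0
```

```bash
python3 - <<'E'
from h import *
np.set_printoptions(precision=1,suppress=True)
s=env.state();print(s["time_s"],s["ee_pos"],s["ee_rot"],s["force"],s["gripper_width"])
ims=[]
for n in("top","side"):
    p=env.grab_frame(n);C=cloud(p);x,y,z=C[...,0],C[...,1],C[...,2];I=p["frame"]
    # lid frame: warmer coords, hinge = grip0 + 192u
    u=np.array([.993,-.1177]);v=np.array([.1177,.993]);h=np.array([454.3,227.6])+192*u
    X=(C[...,:2]-h)@u;Y=(C[...,:2]-h)@v
    rr=np.hypot(X,z-117);k=(rr>60)&(rr<148)&(abs(Y)<85)&(z>170)&(X<-20)&(X>-90)
    a=np.degrees(np.arctan2(z-117,-X))[k];r=rr[k]
    print(n,k.sum(),np.percentile(a,[5,25,50,75,95]) if k.sum() else "")
    if k.sum()>20:
        A=np.polyfit(-X[k],z[k],1);print("slope",np.degrees(np.arctan(A[0])))
    for nm,c,zz in(("dropper",(505,58),(60,130)),("timer",(381,140),(12,28)),("petri",(377,-130),(8,22)),("cuv",(401,-340),(44,60)),("bar",(598,-106),(100,115))):
        P=C[(abs(x-c[0])<65)&(abs(y-c[1])<48)&(z>zz[0])&(z<zz[1])]
        if len(P)>5:print(nm,len(P),cv2.minAreaRect(P[:,:2].astype(np.float32)))
    if n=="side":
        q=proj(p,[590,230,200]).astype(int);print(q);c=I[max(0,q[1]-75):q[1]+75,max(0,q[0]-100):q[0]+100]
        cv2.imwrite("pics/s3.png",cv2.resize(c[:,:,::-1],(800,600),interpolation=2))
E
```

```text
10.3 [550.  215.7 264.4] [179.9  -0.1 173.4] [-2.9  5.3  3.5] 23.24913389536375
top 207 [58.7 62.2 63.1 64.3 66.4]
slope 57.71981032967543
dropper 188 ((508.6995849609375, 57.05253982543945), (44.78532791137695, 45.55602264404297), 15.129193305969238)
timer 441 ((382.1272277832031, 139.44491577148438), (65.2701644897461, 57.14862823486328), 69.96161651611328)
petri 482 ((378.4039611816406, -131.95399475097656), (68.48960876464844, 68.87923431396484), 45.380645751953125)
cuv 831 ((401.087158203125, -343.7445373535156), (104.93692016601562, 65.93131256103516), 75.89593505859375)
bar 131 ((598.6319580078125, -106.60845947265625), (58.82024002075195, 15.757553100585938), 22.65605354309082)
side 250 [54.6 56.4 56.9 58.1 61.9]
slope 55.200430988091604
dropper 236 ((502.486083984375, 64.21749877929688), (46.08997344970703, 38.80547332763672), 37.02615737915039)
timer 448 ((379.081787109375, 141.44778442382812), (67.04949951171875, 58.83540344238281), 70.23591613769531)
petri 344 ((384.88494873046875, -131.69427490234375), (73.05374908447266, 88.87069702148438), 83.38643646240234)
cuv 411 ((401.2550964355469, -342.7288513183594), (107.2996597290039, 70.9859848022461), 75.91609191894531)
bar 99 ((596.9824829101562, -104.14988708496094), (58.72261047363281, 19.904035568237305), 21.07207489013672)
[175 227]
```

View pics/s3.png

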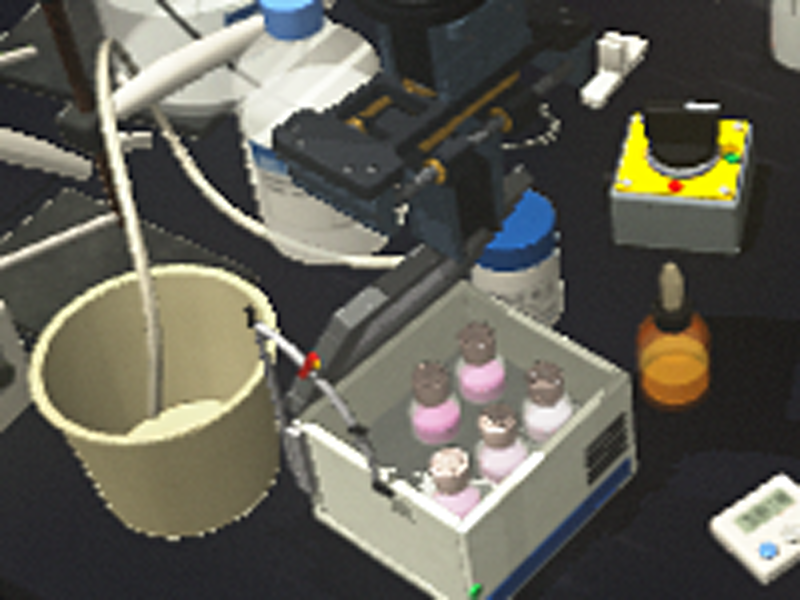

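The side picture shows the lid open in the gripper, with the pointer by the red tick at (310,368) and the isolator's white line at the green dot. I'll check the pointer against the tick numerically.

```bash
python3 - <<'E'
from h import *
np.set_printoptions(precision=1,suppress=True)
p=env.grab_frame("side");I=p["frame"].astype(int);r,g,b=I[...,0],I[...,1],I[...,2]
u=np.array([.993,-.1177,0]);v=np.array([.1177,.993,0]);h=np.array([454.3,227.6,117])+192*u
o=np.array(p["position"])
for t,m in(("red",(r>130)&(g<90)&(b<90)),("yel",(r>110)&(g>75)&(r-b>50)&(g-b>30))):
    for i,j in np.argwhere(m):
        if not(225<i<265 and 125<j<185):continue
        out=[]
        for Y in(82,87,89):
            d=ray(p,(j,i));X=o+d*((Y-(o-h)@v)/(d@v))-h
            out+=[np.degrees(np.arctan2(X[2],-X@u)),np.hypot(X[2],X@u)]
        print(t,i,j,I[i,j],np.array(out))
q=p["frame"][225:265,135:185,::-1];cv2.imwrite("pics/s4.png",cv2.resize(q,(750,600),interpolation=0))
E
```

```text
red 240 152 [162  40  36] [ 63.9  91.4  62.4 102.8  62.  107.4]
red 240 153 [220  53  46] [ 62.4  95.5  61.2 106.9  60.8 111.5]
red 241 151 [138  88  86] [64.9 83.1 63.2 94.7 62.7 99.3]
red 241 152 [191  33  25] [ 63.3  87.3  61.8  98.8  61.4 103.4]
red 241 153 [232  36  30] [ 61.7  91.4  60.6 102.9  60.2 107.6]
red 241 154 [184  65  61] [ 60.4  95.6  59.4 107.1  59.1 111.7]
red 242 151 [159  59  52] [64.3 79.  62.6 90.5 62.  95.2]
red 242 152 [156  32  25] [62.6 83.1 61.2 94.7 60.7 99.4]
red 243 151 [153  35  27] [63.6 74.8 61.9 86.4 61.4 91.1]
red 243 152 [146  36  29] [61.8 79.  60.4 90.6 60.  95.3]
red 244 150 [133  45  40] [64.8 66.3 62.8 78.  62.1 82.7]
red 244 151 [151  34  26] [62.8 70.5 61.1 82.3 60.6 87. ]
red 245 150 [161  36  26] [64.  62.  62.  73.8 61.3 78.6]
red 245 151 [151  46  39] [61.8 66.3 60.3 78.1 59.8 82.9]
yel 226 126 [176 165 125] [127.   90.6 119.5  93.7 116.6  95.4]
yel 226 127 [176 167 124] [123.7  90.2 116.3  94.  113.6  96. ]
yel 226 129 [177 167 123] [117.1  90.4 110.2  95.5 107.6  97.8]
yel 226 130 [178 167 125] [113.9  90.9 107.2  96.5 104.8  99.1]
ye
[... 21577 characters left out ...]

yel 253 132 [241 238 185] [-150.9   71.7 -155.7   59.4 -158.2   54.7]
yel 253 133 [180 173 129] [-151.4   65.9 -156.8   53.8 -159.7   49.1]
yel 254 131 [246 243 191] [-147.9   81.3 -151.6   68.6 -153.5   63.6]
yel 254 132 [185 178 131] [-148.1   75.5 -152.1   62.8 -154.2   57.9]
yel 255 129 [243 240 189] [-145.6   97.3 -148.2   84.1 -149.5   79. ]
yel 255 130 [189 181 134] [-145.6   91.3 -148.4   78.2 -149.8   73.1]
yel 256 128 [233 224 171] [-143.8  107.5 -145.9   94.1 -146.9   88.8]
yel 256 129 [191 185 136] [-143.7  101.4 -145.9   88.1 -147.    82.9]
yel 257 126 [247 244 193] [-142.4  124.2 -144.   110.6 -144.8  105.1]
yel 257 127 [198 189 141] [-142.2  118.  -144.   104.4 -144.8   99. ]
```

View pics/s4.png

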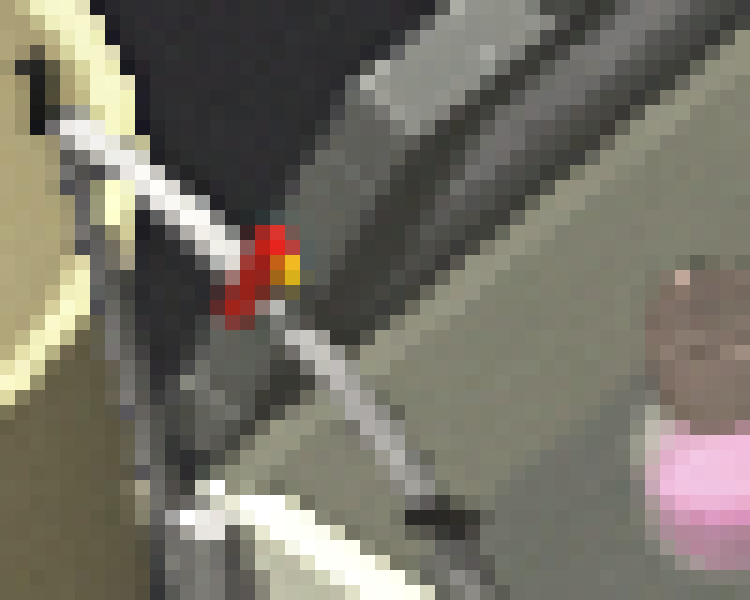

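The crop shows the yellow pointer at (290,268) partly behind the red tick at (265,265), slightly on the low side. The arm's travel gives 59.5°, so I'll nudge it up half a degree.

move_arm --plan '[[[0.08, -0.01, 0.05], 0, 1], [[0.08, -0.01, 0.04], 0, 1], [[0, 0, 0], 0, 1], [[0, 0, 0], 0, 1], [[0, 0, 0], 0, 1]]'

```text
time_s: 10.95
ee_pos: [551.4, 215.5, 265.3]
ee_rot: [179.9, -0.1, 173.4]
force: [-2.5, 5.8, 4.2]
gripper_width: 23.9
gripper_force: 35.0
```

```bash
python3 - <<'E'
from workcell import env
s=env.state();p=s["ee_pos"];import numpy as np
print(p,s["qvel"],np.degrees(np.arcsin((p[2]-99)/192)),np.degrees(np.arccos(1-np.hypot(p[0]-456.3,p[1]-227)/192)),s["gripper_width"],s["force"])
if abs(np.degrees(np.arcsin((p[2]-99)/192))-60)<1.5: print(env.job_done())
E
```

```text
[551.4442986  215.54306818 265.29620244] [ 0.03003767  0.04385681  0.1040038   0.10089269  0.00267696 -0.00162175] 60.011535721018106 59.941961556672375 23.916677807665835 [-2.45806692  5.75743413  4.22655894]
the job is handed in; nothing more can be done
None
```

The isolator was switched off first with the lid closed, and the lid is now held by its grip at 60° (computed from the arm's travel). The bottles, timer, dish and box look unmoved, though I did not re-measure the wash bottle, and the job is handed in at about 11 s.

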